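Pack the gap between two plywood units and hold the blade snug

TASK

Two plywood pigeonhole units are about to be screwed together, and the gap between them must be packed. Take the tapered, red-topped packing blade from the rack, slide it straight down into the gap from above near the middle of the units' depth, gently, until it drags snugly against both units, and finish while still holding it there, pressed lightly at that depth, so that I can drive the screw. Do not ram it, keep it upright, and leave the other packers and the things on the bench as they are.

Things in the scene. Friction and masses are not known exactly. Their poses are not given: they have to be found in the camera images.
- taper_blade: The tapered packing blade: beech, red top end, 60 g, 150 mm long, hanging tip down in one of the rack's slots. Origin: middle of the tip; z up towards the head, x along its width, y through its thickness. Lower 90 mm: blade, 38 mm wide (x), thickness (y) growing evenly on both faces from 4 mm at the tip to 15 mm. Above: the head, 54 (x) x 15 (y) x 60 mm. The same either way round.
- blade_tip (a point): The middle of the tapered blade's tip (its body's origin).
- blade_head (a point): A point to grip the tapered blade by: the middle of the head, 125 mm above the tip, 35 mm above the head's shoulders (which rest on the rack), 25 mm below its top.
- left_unit: Left-hand plywood unit seen from the robot, fixed, with the base board (240 x 380 x 24 mm) under both units. Each unit: 200 mm deep (x), 160 wide (y), 130 tall, flat top 154 mm above the bench, open front to +x. Origin on the bench below the middle of this unit's face at the gap; x runs along the gap, y from the gap into this unit, z up.
- right_unit: Right-hand plywood unit, same size, fixed. Origin on the base board below the middle of its face at the gap (on its +y side); axes parallel to the left unit's. The gap between the two upright, parallel side panels is 9 to 13 mm wide, different each time, open above, 200 mm long, 130 mm deep.
- left_lip (a point): The left unit's top edge at the gap, at the middle of its depth: 154 mm above the bench.
- right_lip (a point): The right unit's top edge at the gap, opposite left_lip; the gap's middle is halfway between the lips. The blade turns snug where its thickness equals the gap, its tip then 40 to 75 mm below the lips. Units and blade are rigid: the push needed rises steeply there within a few mm (5 to 15 N is plenty).
- rack: Plywood rack fixed to the bench: top plate 220 (x) x 80 (y) x 15 mm, upper face 110 mm above the bench, with three slots 70 mm apart along x, each 18 mm (x) by 42 mm (y). Each holds a packer, thickness along the rack's x, shoulders on the plate, head standing 60 mm above it. Origin on the bench below the middle slot.
- blue_packer: Parallel packer with a blue top, 7.5 mm thick blade, same head; hangs in another slot; leave it.
- green_packer: Parallel packer with a green top, 12 mm thick blade, same head; hangs in another slot; leave it.
- drill: Black and red cordless drill standing on its battery, 215 mm tall, loose; leave it.
- glue: Yellow glue bottle, 60 mm across, 170 mm tall, loose; leave it.
- tape_measure: Yellow tape measure, 70 x 42 x 66 mm, loose; leave it.
- square: Combination square lying flat, steel rule 260 mm long with a blue head, loose; leave it.
- screw_tray: Blue tray of screws, 100 x 140 x 35 mm, loose; leave it.

How it is judged:
By the outcome, as a careful person would: the job done as asked, in the order asked, and still so for the second after the job is handed in, while the arm keeps its last pose, push and grip.
It also fails if it takes over 48 s, if anything falls off the work surface, if the arm or the gripper's body presses on something with over 40 N, if the wrist force passes 120 N, or if a joint passes its speed limit or range.

ROBOT

A 7-joint arm with a two-finger parallel gripper is mounted at the origin on the work surface. World frame = base frame: x ahead of the robot, y to its left, z up, the work surface at z = 0. Lengths are in m, angles in degrees, forces in N, time in s.
With the tool pointing down it reaches from about 0.35 to 0.9 m from the base axis. Payload 8.1 kg.
Tool frame: the origin (TCP) lies on the centre line of the jaws, within the pads' length; the fingertips stand 8 mm ahead of it and the grasp point (between the pads) lies 11 mm behind it (env.tips_ahead is the distance from the TCP to the fingertips, in m); y points along the fingers, z is the direction in which the jaws open and shut, and the axes are right-handed (so a half turn about y gives the same grasp; the last joint's range is limited). The gripper opens to 92 mm and grips with 3 to 60 N. Pads are 19 mm wide; open, the fingers measure 130 mm over their backs; the gripper's body (75 mm by 190 mm) begins 47 mm behind the grasp point.
Start: joints at [-80.936, 24.895, 1.432, 90.138, -0.665, 64.973, -4.303], TCP at [0.161, 0.604, 0.235] pointing down, gripper open.
Joint ranges: [-149.89, 149.89], [-25.12, 119.58], [-72.63, 75.52], [4.76, 147.25], [-75.54, 255.54], [6.69, 114.76], [-157.13, 157.13]. Speed limits (degrees/s): [127.2, 127.2, 172.46, 172.46, 180, 180, 180].

INTERFACE

Orientations are given as a 3x3 rotation matrix whose columns are the frame's x, y, z axes.
In Python, from bench import env gives the robot as it stands.
- The arm moves only by the tool arm_command, never from a script. Its argument "commands" is a list of rows, each a list of 3 entries, a list of its own where there are three numbers: the turn, a rotation vector about the tool's x, y, z as a fraction of full scale, then the shift along the tool's x, y, z as a fraction of full scale, then the closure, from 0 (fully open) to 1 (shut). A call has exactly 8 rows; each row is the pose to reach, as a shift and turn from the pose commanded when the call began, along the tool's axes at that moment; what a row does not reach only later rows make up. Full scale, the value 1, is 0.25 m for a shift and 2 rad for a turn. A row lasts 1/8 s, in which the tool goes at most 62.5 mm and 10.7 degrees, less where a joint would pass 70% of its speed; a pose out of reach is approached as far as the arm can. A call with a number of a shift or a turn outside -1 to 1 is refused whole. A call with a gripper value outside its range is refused whole. The fingers move at their own pace and stop on an object; "squeeze" is the grip in N (left out, the last holds). Time passes only in rows, so rows that repeat a pose let the fingers close, or fill a call up. It gives the time, the measured TCP pose, the force and the opening at its end, in the units of the state.
- env.get_state(): the state, without advancing time (a new reading comes with each control period).
- env.read_camera(name): name is "scene" or "top" or "wrist"; returns the picture (420x560x3 uint8, red, green, blue); there is no depth.
- env.get_calibration(name): a dict with "camera_matrix" (3x3 intrinsics, pixels), "T" (4x4, takes a point from camera to world coordinates). Camera axes: x right, y up, looking along -z (the intrinsics and any distortion apply to the point x, -y, -z); pixel columns grow to the right and rows downward; lengths in m; the calibration is good to about 2 mm. A picture is of the moment at which its call begins: read the wrist's pose just before it. get_calibration takes no time and is no camera call; for the wrist camera it gives the pose at the moment of the call.
- env.job_done(): hands the job in, once; it reports no verdict.
The state is a dict: "t": time; "joint_positions": joint angles; "dq": joint speeds; "tau": joint torques, N m; "eef_pos": TCP position; "tool_rot": TCP orientation; "force": force on the tool from outside, world axes, zero at the start; "wrist_torque": the same for the moment, N m; "opening": finger opening in m.
Only numpy, scipy, OpenCV 4.12 (cv2) and the standard library are available. Lean on these libraries where they do the work, as an engineer would, in place of code of your own. Each camera call takes 0.05 s, during which the arm holds its last target. There are 200 camera calls.

## Working session

There is one attempt and no reset: what is moved stays moved. The work goes in short steps, Python scripts to look and compute and a tool call to move; the robot and the scene stay as the last step left them, time stands still between calls to the robot, and variables do not carry over. Pictures are saved under pics/ and viewed, about 8 in all and at most 12, crops included, and the job is handed in when it is done.

Besides the shell and the picture viewer there is one more tool, called after "Emit:" by a JSON object that holds its "name" and its "arguments". arm_command: Moves the arm, as the interface text tells. Its arguments: {"type":"object","properties":{"commands":{"type":"array"},"squeeze":{"type":"number"}},"required":["commands"]}

```bash
mkdir -p pics; cat > h.py <<'E'
import numpy as np, cv2
from bench import env
def ray(name,uv,cal=None):
    c=cal or env.get_calibration(name);K=np.array(c["camera_matrix"]);T=np.array(c["T"])
    if isinstance(c.get("dist"),(list,np.ndarray)): pass
    p=np.linalg.solve(K,[uv[0],uv[1],1]);d=T[:3,:3]@np.array([p[0],-p[1],-p[2]])
    return T[:3,3],d
def onz(name,uv,z,cal=None):
    o,d=ray(name,uv,cal);return o+d*(z-o[2])/d[2]
def proj(name,P,cal=None):
    c=cal or env.get_calibration(name);K=np.array(c["camera_matrix"]);T=np.array(c["T"])
    q=T[:3,:3].T@(np.array(P)-T[:3,3]);p=K@np.array([q[0],-q[1],-q[2]]);return p[:2]/p[2]
def snap(name,f):
    im=env.read_camera(name)[:,:,::-1].copy();cv2.imwrite("pics/"+f,im);return im
E
python3 - <<'E'
from h import *
np.set_printoptions(precision=4,suppress=True)
for n in("scene","top","wrist"):
    c=env.get_calibration(n);print(n,c)
a=snap("top","top1.png");b=snap("scene","sc1.png")
print(env.get_state())
E
```

```text
scene {'camera_matrix': array([[410.4326,   0.    , 281.688 ],
       [  0.    , 410.4326, 204.2698],
       [  0.    ,   0.    ,   1.    ]]), 'T': array([[ 0.8036, -0.4412,  0.3994,  1.0049],
       [ 0.5948,  0.6162, -0.5162, -0.6102],
       [-0.0184,  0.6524,  0.7577,  0.9878],
       [ 0.    ,  0.    ,  0.    ,  1.    ]])}
top {'camera_matrix': array([[385.9518,   0.    , 285.7363],
       [  0.    , 385.9518, 212.6008],
       [  0.    ,   0.    ,   1.    ]]), 'T': array([[-0.0162,  0.9867, -0.1618,  0.3543],
       [-0.9996, -0.0124,  0.0243,  0.0074],
       [ 0.022 ,  0.1621,  0.9865,  1.4004],
       [ 0.    ,  0.    ,  0.    ,  1.    ]])}
wrist {'camera_matrix': array([[316.1825,   0.    , 281.8087],
       [  0.    , 316.1825, 210.1686],
       [  0.    ,   0.    ,   1.    ]]), 'T': array([[ 0.2582, -0.9186, -0.2992,  0.0796],
       [ 0.9661,  0.2446,  0.0826,  0.6255],
       [-0.0027, -0.3104,  0.9506,  0.3844],
       [ 0.    ,  0.    ,  0.    ,  1.    ]])}
{'t': 0.1, 'joint_positions': array([-80.9369,  24.9333,   1.4314,  90.1844,  -0.6664,  64.9734,
        -4.3037]), 'dq': array([-0.0472, -0.1025,  0.0727, -0.0875,  0.0173, -0.0183,  0.0181]), 'tau': array([  0.0023, -66.9124,   0.9873, -31.5145,  -0.0607,   0.0374,
         0.    ]), 'eef_pos': array([0.1611, 0.6034, 0.234 ]), 'tool_rot': array([[ 0.9662, -0.0003,  0.2579],
       [-0.2579, -0.0014,  0.9662],
       [ 0.0001, -1.    , -0.0014]]), 'force': array([-0.0294,  0.1993,  0.364 ]), 'wrist_torque': array([-0.0025,  0.0073, -0.0168]), 'opening': 0.09173028811698196}
```

View pics/top1.png

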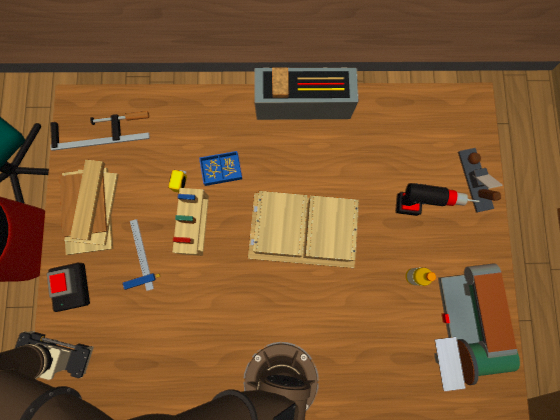

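View pics/sc1.png

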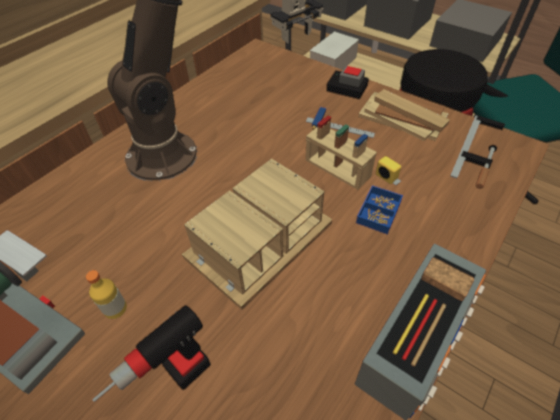

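The top view shows the rack at about (190,220), with its red head near (183,240). The units' gap runs vertically near (306,225). Next I'll measure both.

```bash
python3 - <<'E'
from h import *
np.set_printoptions(precision=4,suppress=True)
im=cv2.imread("pics/top1.png");hsv=cv2.cvtColor(im,cv2.COLOR_BGR2HSV)
sub=np.zeros(im.shape[:2],bool);sub[185:255,168:212]=1
H,S,V=cv2.split(hsv)
m={"red":((H<6)|(H>174))&(S>170)&(V>80),"blue":(H>95)&(H<125)&(S>120),"green":(H>60)&(H<95)&(S>80)}
for k,v in m.items():
    w=(v&sub).astype(np.uint8);ys,xs=np.nonzero(w)
    u=(xs.mean(),ys.mean());print(k,len(xs),u,xs.min(),xs.max(),ys.min(),ys.max(),onz("top",u,.165))
a=cv2.resize(im[185:275,165:215],None,fx=6,fy=6,interpolation=cv2.INTER_CUBIC)
b=cv2.resize(im[185:275,245:365],None,fx=4,fy=4,interpolation=cv2.INTER_CUBIC)
c=np.zeros((540,790,3),np.uint8);c[:540,:300]=a;c[:360,310:790]=b;cv2.imwrite("pics/crop1.png",c)
for r in range(192,264,8): print(r,V[r,298:316])
E
```

```text
red 71 (np.float64(181.54929577464787), np.float64(239.5211267605634)) 173 190 237 242 [0.474  0.3106 0.165 ]
blue 72 (np.float64(186.23611111111111), np.float64(196.43055555555554)) 178 194 185 199 [0.6141 0.2993 0.165 ]
green 69 (np.float64(183.9855072463768), np.float64(217.66666666666666)) 176 192 216 220 [0.5444 0.3047 0.165 ]
192 [162 159 159 157 156 158 156 157 157 157 156 156 155 156 158 159 160 162]
200 [197 198 201 199 197 165 191 189 187 187 150 103 180 198 189 197 205 205]
208 [200 201 203 198 193 200 193 185 154 115  99 167 197 192 183 201 206 202]
216 [205 205 200 167 191 198 182 184 145 109 118 188 196 181 163 193 201 203]
224 [204 203 203 198 203 202 193 162 117 100 167 200 199 197 203 203 200 201]
232 [207 201 175 197 204 201 190 133 101 139 194 203 200 200 201 201 201 202]
240 [200 205 209 205 204 206 169 119  82 187 207 204 166 192 201 199 200 196]
248 [198 203 210 196 189 168 120 103 166 204 197 186 196 197 199 199 199 187]
256 [100 103 103 137 180 144 110  99 109 129 121 121 119 146 178 176 169 193]
```

View pics/crop1.png

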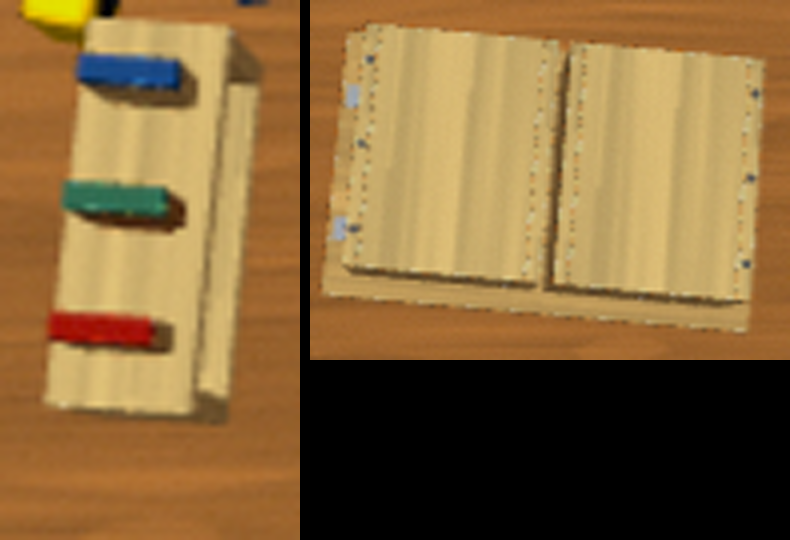

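The head spacing comes out at 70 mm, which matches the rack. The red head is at about (0.474, 0.311) and the rack's x axis is at about -4.6°. In the crop the gap is visible between the units, tilted by about -5°. Next I'll plan the approach with a partly closed gripper.

```bash
cat >> h.py <<'E'
from scipy.spatial.transform import Rotation as Ro
def down(yaw):
    a=np.radians(yaw);z=np.array([np.cos(a),np.sin(a),0]);y=np.array([0,0,-1.]);return np.column_stack([np.cross(y,z),y,z])
def plan(P,yaw,R=None,p=None):
    s=env.get_state();R=s["tool_rot"] if R is None else R;p=s["eef_pos"] if p is None else p
    print("turn",np.round(Ro.from_matrix(R.T@down(yaw)).as_rotvec()/2,4),"shift",np.round(R.T@(np.array(P)-p)/.25,4))
np.set_printoptions(precision=4,suppress=True)
E
python3 - <<'E'
from h import *
plan([.474,.31,.33],-4.6)
for u in((309.3,200),(307.6,216),(306.7,224),(305.5,240),(304.3,250)): print(u,onz("top",u,.154))
E
```

```text
turn [0.0006 0.6951 0.0005] shift [ 1.5121 -0.3826 -0.8116]
(309.3, 200) [ 0.5998 -0.1018  0.154 ]
(307.6, 216) [ 0.5465 -0.0948  0.154 ]
(306.7, 224) [ 0.5201 -0.0912  0.154 ]
(305.5, 240) [ 0.4679 -0.086   0.154 ]
(304.3, 250) [ 0.4357 -0.0813  0.154 ]
```

Emit:
{"name": "arm_command", "arguments": {"commands": [[[0,0.043,0],[0.09,-0.02,-0.05],0.5],[[0,0.087,0],[0.19,-0.05,-0.1],0.5],[[0,0.13,0],[0.28,-0.07,-0.15],0.5],[[0,0.174,0],[0.38,-0.1,-0.2],0.5],[[0,0.217,0],[0.47,-0.12,-0.25],0.5],[[0,0.26,0],[0.57,-0.14,-0.3],0.5],[[0,0.304,0],[0.66,-0.17,-0.35],0.5],[[0,0.348,0],[0.75,-0.19,-0.4],0.5]], "squeeze": 20}}

```text
t: 1.1
eef_pos: [0.3178, 0.4577, 0.2827]
tool_rot: [[0.572, 0.0, 0.821], [-0.821, 0.0, 0.572], [-0.0, -1.0, 0.0]]
force: [-0.1, -0.4, 0.4]
opening: 0.046
```

```bash
python3 -c "
from h import *
s=env.get_state();print(s['t'],s['eef_pos'],s['opening'],s['force']);plan([.474,.31,.33],-4.6)"
```

```text
1.1 [0.3178 0.4577 0.2827] 0.0459583536932734 [-0.1392 -0.3709  0.4206]
turn [-0.0001  0.3444 -0.0001] shift [ 0.8419 -0.1894  0.1749]
```

Emit:
{"name": "arm_command", "arguments": {"commands": [[[0,0.05,0],[0.12,-0.03,0.025],0.5],[[0,0.1,0],[0.24,-0.06,0.05],0.5],[[0,0.15,0],[0.36,-0.08,0.075],0.5],[[0,0.2,0],[0.48,-0.11,0.1],0.5],[[0,0.25,0],[0.6,-0.14,0.125],0.5],[[0,0.3,0],[0.72,-0.17,0.15],0.5],[[0,0.344,0],[0.842,-0.19,0.175],0.5],[[0,0.344,0],[0.842,-0.19,0.175],0.5]]}}

```text
t: 2.1
eef_pos: [0.4764, 0.309, 0.3303]
tool_rot: [[-0.082, 0.002, 0.997], [-0.997, -0.001, -0.082], [0.0, -1.0, 0.002]]
force: [-0.2, -0.3, -0.4]
opening: 0.046
```

```bash
python3 -c "
from h import *
s=env.get_state();print(s['t'],s['eef_pos'],s['opening'],s['tool_rot']);c=env.get_calibration('wrist');print(c['T'])
im=snap('wrist','w1.png')
for z in(.17,.11):print(proj('wrist',[.474,.3106,z],c))"
```

```text
2.1 [0.4764 0.309  0.3303] 0.045995222221216644 [[-0.0819  0.0016  0.9966]
 [-0.9966 -0.0006 -0.0819]
 [ 0.0004 -1.      0.0016]]
[[ 0.9966  0.0785  0.0244  0.4833]
 [-0.0822  0.9469  0.3109  0.3935]
 [ 0.0013 -0.3119  0.9501  0.4808]
 [ 0.      0.      0.      1.    ]]
[279.0219 192.7621]
[279.3768 179.7437]
```

View pics/w1.png

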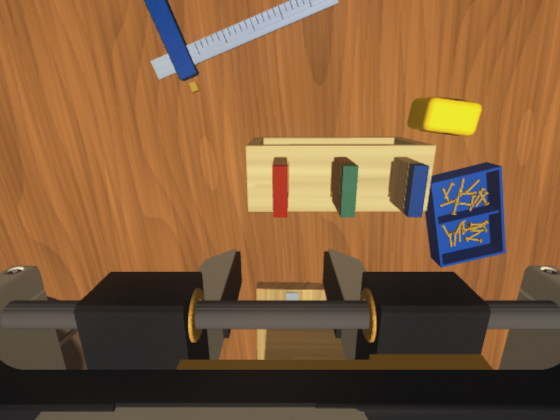

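The wrist view shows the red head at cols 273–288, rows 164–217, left of green (348) and blue (416). It's where I expected it, and I'll refine the position now.

```bash
python3 - <<'E'
from h import *
c=env.get_calibration('wrist')
im=cv2.imread("pics/w1.png");hsv=cv2.cvtColor(im,cv2.COLOR_BGR2HSV);H,S,V=cv2.split(hsv)
m=((H<6)|(H>174))&(S>170)&(V>60);sub=np.zeros_like(m);sub[130:230,250:310]=1
m=(m&sub).astype(np.uint8)
for r in range(158,222,3):
    x=np.nonzero(m[r])[0]; print(r,(x.min(),x.max()) if len(x) else None, V[r,280])
for k,(lo,hi,x0,x1) in {"green":(60,95,330,365),"blue":(100,125,398,432)}.items():
    w=np.zeros_like(m);w[150:225,x0:x1]=((H>lo)&(H<hi)&(S>100))[150:225,x0:x1];print(k,cv2.minAreaRect(cv2.findNonZero(w)))
R=cv2.minAreaRect(cv2.findNonZero(m));print(R)
for p in cv2.boxPoints(R): print(p,onz('wrist',p,.17,c))
E
```

```text
158 None 118
161 None 117
164 None 131
167 (np.int64(274), np.int64(286)) 177
170 (np.int64(273), np.int64(286)) 178
173 (np.int64(274), np.int64(286)) 178
176 (np.int64(274), np.int64(286)) 178
179 (np.int64(273), np.int64(286)) 179
182 (np.int64(274), np.int64(286)) 179
185 (np.int64(274), np.int64(286)) 179
188 (np.int64(274), np.int64(286)) 178
191 (np.int64(274), np.int64(286)) 177
194 (np.int64(274), np.int64(286)) 176
197 (np.int64(274), np.int64(286)) 174
200 (np.int64(274), np.int64(286)) 179
203 (np.int64(274), np.int64(286)) 178
206 (np.int64(274), np.int64(286)) 177
209 (np.int64(274), np.int64(286)) 179
212 (np.int64(274), np.int64(286)) 177
215 (np.int64(274), np.int64(286)) 178
218 None 159
221 None 162Traceback (most recent call last):
  File "<stdin>", line 9, in <module>
cv2.error: OpenCV(4.12.0) /io/opencv/modules/imgproc/src/convhull.cpp:143: error: (-215:Assertion failed) total >= 0 && (depth == CV_32F || depth == CV_32S) in function 'convexHull'
```

```bash
python3 - <<'E'
from h import *
c=env.get_calibration('wrist')
im=cv2.imread("pics/w1.png")
print(im[160:170,280],im[213:221,280]);print(im[190,268:292,2])
a=onz('wrist',(280.3,165.5),.17,c);b=onz('wrist',(280.3,217.3),.17,c);print(a,b,np.linalg.norm(a-b),(a+b)/2,np.degrees(np.arctan2(*(a-b)[:2])))
m=(a+b)/2
plan([m[0],m[1],.134],-4.6);plan([m[0],m[1],.19],-4.6)
E
```

```text
[[ 48  83 115]
 [ 50  85 117]
 [ 49  86 119]
 [ 46  81 125]
 [ 41  67 131]
 [ 32  51 119]
 [ 36  54 154]
 [ 40  58 177]
 [ 39  57 177]
 [ 39  58 178]] [[ 37  53 177]
 [ 36  53 178]
 [ 36  52 178]
 [ 38  56 176]
 [ 47  78 168]
 [ 58 105 159]
 [ 57 104 159]
 [ 58 105 161]]
[227 228 228 228 204 182 178 178 178 178 178 178 178 178 178 178 178 179
 178 178 195 222 228 228]
[0.4758 0.3401 0.17  ] [0.4715 0.286  0.17  ] 0.05421600224418062 [0.4737 0.313  0.17  ] 4.568737441803726
turn [-0.0002  0.0011  0.0001] shift [-0.0092  0.7834 -0.0059]
turn [-0.0002  0.0011  0.0001] shift [-0.0092  0.5594 -0.0058]
```

Emit:
{"name": "arm_command", "arguments": {"commands": [[[0,0,0],[-0.005,0.07,-0.005],0.5],[[0,0,0],[-0.01,0.15,-0.006],0.5],[[0,0,0],[-0.01,0.24,-0.006],0.5],[[0,0,0],[-0.01,0.33,-0.006],0.5],[[0,0,0],[-0.01,0.42,-0.006],0.5],[[0,0,0],[-0.01,0.5,-0.006],0.5],[[0,0,0],[-0.01,0.55,-0.006],0.5],[[0,0,0],[-0.01,0.55,-0.006],0.5]]}}

```text
t: 3.15
eef_pos: [0.4716, 0.3148, 0.1915]
tool_rot: [[-0.073, -0.001, 0.997], [-0.997, -0.001, -0.073], [0.001, -1.0, -0.001]]
force: [0.9, 0.6, 1.2]
opening: 0.0457
```

```bash
python3 -c "
from h import *
s=env.get_state();print(s['t'],s['eef_pos'],s['opening'],s['tool_rot'])
plan([.4737,.313,.134],-4.6)"
```

```text
3.15 [0.4716 0.3148 0.1915] 0.04573030563369643 [[-0.0734 -0.0015  0.9973]
 [-0.9973 -0.001  -0.0734]
 [ 0.0011 -1.     -0.0014]]
turn [0.0007 0.0034 0.0006] shift [0.0061 0.2299 0.0093]
```

Emit:
{"name": "arm_command", "arguments": {"commands": [[[0,0,0],[0,0.04,0.005],0.5],[[0,0,0],[0,0.09,0.005],0.5],[[0,0,0],[0,0.13,0.005],0.5],[[0,0,0],[0,0.17,0.005],0.5],[[0,0,0],[0,0.21,0.005],0.5],[[0,0,0],[0,0.23,0.005],0.5],[[0,0,0],[0,0.23,0.005],0.5],[[0,0,0],[0,0.23,0.005],0.5]]}}

```text
t: 4.15
eef_pos: [0.4737, 0.3147, 0.135]
tool_rot: [[-0.074, 0.0, 0.997], [-0.997, 0.0, -0.074], [-0.0, -1.0, 0.0]]
force: [-0.5, 0.3, -0.0]
opening: 0.0461
```

```bash
python3 -c "
from h import *
snap('wrist','w2.png')
s=env.get_state();print(s['t'],s['eef_pos'],s['opening'],s['tool_rot'],s['force'])
plan([.4737,.313,.134],-4.6)"
```

```text
4.2 [0.4737 0.3147 0.1351] 0.04622997331153577 [[-0.074   0.0005  0.9973]
 [-0.9973  0.0005 -0.074 ]
 [-0.0005 -1.      0.0005]] [0.3445 0.3499 1.1195]
turn [-0.0002  0.0031 -0.0002] shift [0.0068 0.0044 0.0004]
```

View pics/w2.png

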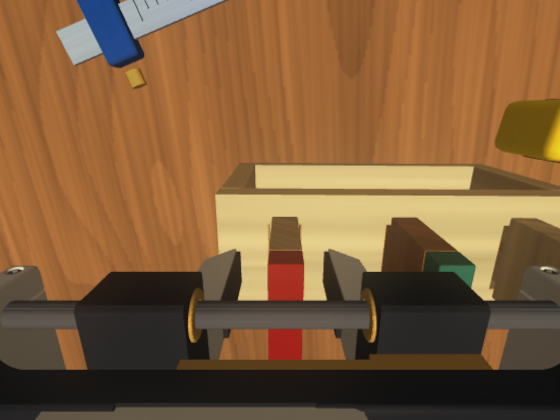

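The red head is centred at col ~286 and the jaws' centre is at ~282, so I'll shift about 1.6 mm and then close.

Emit:
{"name": "arm_command", "arguments": {"commands": [[[0,0.003,0],[0.006,0.004,0.006],0.5],[[0,0.003,0],[0.006,0.004,0.006],0.5],[[0,0.003,0],[0.006,0.004,0.006],0.6],[[0,0.003,0],[0.006,0.004,0.006],0.7],[[0,0.003,0],[0.006,0.004,0.006],0.78],[[0,0.003,0],[0.006,0.004,0.006],1],[[0,0.003,0],[0.006,0.004,0.006],1],[[0,0.003,0],[0.006,0.004,0.006],1]], "squeeze": 40}}

```text
t: 5.2
eef_pos: [0.4749, 0.313, 0.1337]
tool_rot: [[-0.08, 0.0, 0.997], [-0.997, 0.0, -0.08], [-0.0, -1.0, 0.0]]
force: [0.1, -0.5, -0.2]
opening: 0.0148
```

```bash
python3 -c "
from h import *
s=env.get_state();print(s['t'],s['eef_pos'],s['opening'],s['tool_rot'],s['force'],s['wrist_torque'])
plan(s['eef_pos']+[0,0,.2],-4.6)"
```

```text
5.2 [0.4749 0.313  0.1337] 0.0147945503229359 [[-0.08    0.      0.9968]
 [-0.9968  0.     -0.08  ]
 [-0.     -1.      0.    ]] [ 0.0632 -0.5474 -0.2487] [-0.0736  0.0504  0.038 ]
turn [-0.      0.0001 -0.    ] shift [-0.  -0.8  0. ]
```

Emit:
{"name": "arm_command", "arguments": {"commands": [[[0,0,0],[0,-0.05,0],1],[[0,0,0],[0,-0.15,0],1],[[0,0,0],[0,-0.27,0],1],[[0,0,0],[0,-0.4,0],1],[[0,0,0],[0,-0.53,0],1],[[0,0,0],[0,-0.66,0],1],[[0,0,0],[0,-0.76,0],1],[[0,0,0],[0,-0.8,0],1]]}}

```text
t: 6.2
eef_pos: [0.4754, 0.313, 0.3358]
tool_rot: [[-0.08, 0.002, 0.997], [-0.997, 0.002, -0.08], [-0.002, -1.0, 0.002]]
force: [0.1, -0.8, -0.2]
opening: 0.0148
```

```bash
python3 -c "
from h import *
s=env.get_state();print(s['t'],s['eef_pos'],s['opening'],s['force'],s['wrist_torque'],s['joint_positions'])
print('A');plan([.50,.11,.334],-50);plan([.518,-.091,.334],-95.6)"
```

```text
6.2 [0.4754 0.313  0.3358] 0.014829244469757485 [ 0.1154 -0.8089 -0.221 ] [-0.111   0.0517 -0.0135] [-58.6698  16.1465  26.6006  90.7229  -7.4423  74.7282 -35.6328]
A
turn [-0.0005  0.3962 -0.0013] shift [0.8014 0.0061 0.1633]
turn [ 0.0001  0.7941 -0.0016] shift [1.597  0.0047 0.2996]
```

Emit:
{"name": "arm_command", "arguments": {"commands": [[[0,0.05,0],[0.08,0,0.02],1],[[0,0.1,0],[0.18,0,0.04],1],[[0,0.15,0],[0.3,0,0.06],1],[[0,0.2,0],[0.42,0,0.08],1],[[0,0.25,0],[0.54,0,0.1],1],[[0,0.3,0],[0.66,0,0.13],1],[[0,0.35,0],[0.75,0,0.15],1],[[0,0.396,0],[0.8,0,0.163],1]]}}

```text
t: 7.2
eef_pos: [0.4993, 0.1086, 0.3335]
tool_rot: [[-0.769, -0.001, 0.639], [-0.639, -0.0, -0.769], [0.001, -1.0, -0.0]]
force: [0.8, -0.4, -0.3]
opening: 0.0147
```

```bash
python3 -c "
from h import *
s=env.get_state();print(s['t'],s['eef_pos'],s['opening'],s['force'],s['joint_positions'])
plan([.518,-.091,.334],-95.6)"
```

```text
7.2 [0.4993 0.1086 0.3335] 0.014670043463620672 [ 0.8087 -0.3685 -0.2577] [-50.8406  10.6299  39.5922  99.0483  -7.0603  72.879  -59.8944]
turn [-0.      0.3957  0.0003] shift [ 0.453  -0.0018  0.6619]
```

Emit:
{"name": "arm_command", "arguments": {"commands": [[[0,0.06,0],[0.05,0,0.08],1],[[0,0.12,0],[0.12,0,0.18],1],[[0,0.18,0],[0.2,0,0.29],1],[[0,0.24,0],[0.28,0,0.41],1],[[0,0.3,0],[0.35,0,0.51],1],[[0,0.35,0],[0.41,0,0.6],1],[[0,0.396,0],[0.453,0,0.66],1],[[0,0.396,0],[0.453,0,0.66],1]]}}

```text
t: 8.2
eef_pos: [0.5184, -0.0903, 0.3335]
tool_rot: [[-0.995, -0.001, -0.096], [0.096, -0.001, -0.995], [0.001, -1.0, 0.001]]
force: [0.6, 0.3, 0.1]
opening: 0.0147
```

```bash
python3 -c "
from h import *
env.read_camera('wrist');env.read_camera('wrist')
s=env.get_state();print(s['t'],s['eef_pos'],s['opening'],s['force'],s['tool_rot'],s['joint_positions'])
c=env.get_calibration('wrist');np.savez('c3',**c)
im=snap('wrist','w3.png')
print(proj('wrist',s['eef_pos']+s['tool_rot']@[0,.114,0],c))
"
```

```text
8.3 [ 0.5187 -0.0881  0.3334] 0.015026190623772308 [ 0.1518  0.1066 -0.3728] [[-0.9959 -0.0007 -0.0908]
 [ 0.0908  0.0005 -0.9959]
 [ 0.0007 -1.     -0.0004]] [-37.3395  14.4904  52.9721  97.7157 -12.0208  73.8282 -77.0683]
[281.575 208.381]
```

View pics/w3.png

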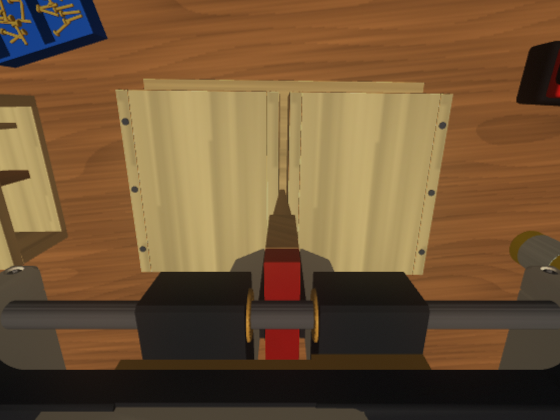

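The wrist view shows the gap running from about (284,92) down to (284,190). The blade tip is at about (282,190), already nearly over the gap. I'll zoom in on that.

```bash
python3 - <<'E'
from h import *
im=cv2.imread("pics/w3.png")
cv2.imwrite("pics/crop3.png",cv2.resize(im[80:260,252:318],None,fx=8,fy=3.3,interpolation=cv2.INTER_NEAREST))
for r in list(range(96,230,10)): print(r,im[r,270:298].sum(1)//3)
E
```

```text
96 [130 128 129 129 130 130 130 130 136 103 118 132 131 131 132 132 132 117
  81  71 121 134 131 129 128 129 129 130]
106 [144 142 140 137 134 131 130 130 119  93 114 126 126 126 126 127 127 106
  76  75 125 142 143 143 141 139 137 133]
116 [144 143 139 137 134 130 130 130 119  94 115 126 127 128 128 128 128  99
  71 100 133 143 143 143 141 138 135 132]
126 [145 143 139 136 133 130 129 130 113 101 123 132 131 132 131 132 131  94
  67 127 144 144 144 143 140 137 134 132]
136 [145 143 139 137 133 129 129 131 107  97 118 126 126 127 126 127 128  91
  68 131 146 143 144 143 140 136 134 130]
146 [146 143 139 136 133 129 129 130  99  92 116 125 124 124 124 125 114  84
  61 124 145 144 145 143 139 136 132 129]
156 [146 144 140 136 133 129 130 131  97  99 116 119 119 119 119 119 102  77
  74 130 146 145 145 142 139 135 131 129]
166 [146 144 142 138 136 134 133 134 102 106 127 132 132 132 132 133 111  80
  92 133 145 146 145 142 140 135 133 132]
176 [146 146 145 145 143 142 141 139  92 110 127 128 126 127 126 126  99  74
 111 140 146 147 146 145 144 143 143 142]
186 [147 147 146 145 144 143 141 140  92 115 132 131 132 132 132 133  93  69
 135 149 146 146 146 145 145 144 142 141]
196 [148 147 146 145 144 143 142 126  86  66  67  66  65  64  65  64  67  60
 127 147 146 147 146 145 144 144 142 141]
206 [148 147 146 145 139  92  65  65  65  66  66  65  64  65  63  64  63  63
  62 121 145 147 146 146 144 144 142 140]
216 [ 63  63  63  62  63  62  61  61  60  59  59  57  58  58  58  58  58  58
  58  57  59  59  58  59  60 123 141 142]
226 [ 59  60  59  60  59  59  59  60  61  60  61  60  62  62  63  61  61  62
  61  60  59  59  58  60  59  61 117 142]
```

View pics/crop3.png

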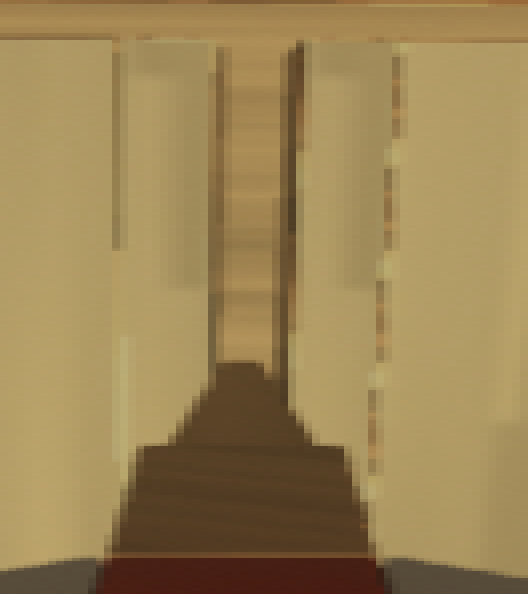

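```bash
python3 - <<'E'
from h import *
c=dict(np.load('c3.npz'))
L=[];Rr=[]
for r,l,q in((106,278.7,289.8),(126,278.55,289.05),(146,278.2,288.6),(166,278.2,288.1),(186,278,287.4)):
    a=onz('',(l-.5,r),.154,c);b=onz('',(q-.5,r),.154,c);L.append(a);Rr.append(b);print(a,b,1e3*(a-b)[1])
L=np.array(L);Rr=np.array(Rr);M=(L+Rr)/2
for X in(L,Rr,M):
    k=np.polyfit(X[:,0],X[:,1],1);print(k,np.degrees(np.arctan(k[0])),np.polyval(k,.518))
# units corners: front/back edges along gap
for uv in((284,92),(117,91),(451,94),(141,274),(425,275)): print(uv,onz('',uv,.154,c))
print('tip',onz('',(281.6,188.7),.2194,c))
E
```

```text
[ 0.6041 -0.0925  0.154 ] [ 0.6031 -0.1034  0.154 ] 10.952039766523272
[ 0.5851 -0.0905  0.154 ] [ 0.5841 -0.1011  0.154 ] 10.557524280868243
[ 0.5653 -0.0883  0.154 ] [ 0.5643 -0.0989  0.154 ] 10.660187159509283
[ 0.5446 -0.0863  0.154 ] [ 0.5437 -0.0967  0.154 ] 10.348794029484562
[ 0.5232 -0.084   0.154 ] [ 0.5223 -0.0941  0.154 ] 10.024798373913304
[-0.1043 -0.0295] -5.9526080165245645 -0.08348023086186218
[-0.1146 -0.0343] -6.537175763873534 -0.09361947232950535
[-0.1094 -0.0319] -6.244939165681428 -0.0885474637317285
(284, 92) [ 0.6166 -0.0994  0.154 ]
(117, 91) [0.6323 0.063  0.154 ]
(451, 94) [ 0.5998 -0.2622  0.154 ]
(141, 274) [0.4321 0.0858 0.154 ]
(425, 275) [ 0.4003 -0.2467  0.154 ]
tip [ 0.5364 -0.0896  0.2194]
```

Gap: about 10.4 mm wide, direction about -5.8°, centre about y=-0.0888 at x=0.518. The blade is about 1 mm off to +y. I'll descend to just above the lips with that correction.

Emit:
{"name": "arm_command", "arguments": {"commands": [[[0,0.002,0],[0,0.02,0.004],1],[[0,0.004,0],[0,0.05,0.004],1],[[0,0.004,0],[0,0.09,0.004],1],[[0,0.004,0],[0,0.13,0.004],1],[[0,0.004,0],[0,0.17,0.004],1],[[0,0.004,0],[0,0.2,0.004],1],[[0,0.004,0],[0,0.22,0.004],1],[[0,0.004,0],[0,0.22,0.004],1]]}}

```text
t: 9.35
eef_pos: [0.5187, -0.0899, 0.2785]
tool_rot: [[-0.995, -0.0, -0.101], [0.101, 0.0, -0.995], [0.0, -1.0, 0.0]]
force: [0.7, -0.3, -0.9]
opening: 0.0153
```

```bash
python3 -c "
from h import *
for i in range(3):
  env.read_camera('wrist')
  s=env.get_state();print(s['t'],s['eef_pos'],s['force'],np.degrees(np.arctan2(s['tool_rot'][1,2],s['tool_rot'][0,2])))
c=env.get_calibration('wrist');np.savez('c4',**c)
im=snap('wrist','w4.png')
print(s['tool_rot'],s['joint_positions'],s['wrist_torque'])
cv2.imwrite('pics/crop4.png',cv2.resize(im[60:270,245:325],None,fx=7,fy=2.8,interpolation=cv2.INTER_NEAREST))
for r in list(range(70,250,12)): print(r,im[r,268:300].sum(1)//3)
"
```

```text
9.4 [ 0.5189 -0.0899  0.2788] [-0.2239 -0.2148 -1.2977] -95.809176534068
9.45 [ 0.519  -0.0899  0.2789] [ 0.1457 -0.8204 -0.7516] -95.80703935296482
9.5 [ 0.519  -0.0899  0.279 ] [-0.6677 -0.6024 -0.5017] -95.8036579864461
[[-0.9949  0.0005 -0.1011]
 [ 0.1011  0.     -0.9949]
 [-0.0005 -1.     -0.0001]] [-35.5963  17.2223  51.9491 102.8806 -14.6862  66.9654 -74.885 ] [-0.0276  0.188   0.0428]
70 [86 86 87 88 89 88 89 89 90 90 91 91 91 91 91 91 92 92 92 93 92 92 92 92
 92 91 92 92 91 91 91 92]
82 [116 117 116 116 116 116 116 116 115 115 116 116 116 116 116 116 117 116
 116 116 116 116 116 116 115 115 116 116 116 116 115 115]
94 [121 121 121 121 121 121 106  76  80 113 123 122 122 123 122 122 123 123
  93  59 110 125 123 122 120 119 120 121 121 122 121 121]
106 [128 126 124 122 122 122 111  78  65  95 116 121 121 121 121 121 122 108
  78  67 118 133 133 134 134 133 131 129 126 123 122 122]
118 [128 126 124 122 122 122 125  88  66  94 115 120 119 120 120 119 119 109
  78  71 119 134 134 135 135 132 130 129 126 124 122 121]
130 [129 126 123 122 121 122 127  89  67  97 117 122 123 122 123
[... 585 characters left out ...]
 130 129 126 125 124 124]
190 [136 135 134 134 132 132 131  85  65  88 118  93  66  61  62  61  78  90
  73 122 138 136 136 137 136 136 135 135 134 133 131 131]
202 [136 136 134 134 133 132 131  89  61  61  60  61  61  61  60  60  60  59
  59  66 120 137 137 137 137 135 135 134 134 133 132 130]
214 [135 128 119 117 106  73  58  57  57  58  57  59  59  59  57  57  57  57
  58  57  57  56  56 104 119 118 121 131 133 132 130 134]
226 [ 78  55  55  55  55  54  55  55  55  56  56  57  56  57  57  58  58  58
  58  57  56  56  56  56  56  55  55  58 110 129 130 104]
238 [ 56  56  55  56  55  56  56  57  57  56  56  56  54  56  54  54  54  53
  54  54  53  54  55  55  55  56  56  55  56  83 121 101]
```

View pics/crop4.png

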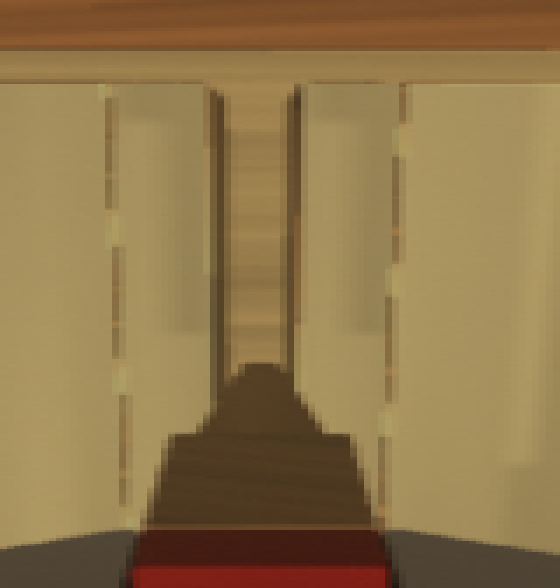

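The gap's centre is at col 281.1 and the tip's at 282.1, so it's about 0.8 mm off, and the yaw is aligned. The width from this view is about 10.8 mm, which puts snug at a TCP z of about 0.213. I'll go down to about 0.229 first.

Emit:
{"name": "arm_command", "arguments": {"commands": [[[0,0,0],[0,0,-0.003],1],[[0,0,0],[0,0.02,-0.003],1],[[0,0,0],[0,0.05,-0.003],1],[[0,0,0],[0,0.08,-0.003],1],[[0,0,0],[0,0.12,-0.003],1],[[0,0,0],[0,0.16,-0.003],1],[[0,0,0],[0,0.19,-0.003],1],[[0,0,0],[0,0.2,-0.003],1]]}}

```text
t: 10.55
eef_pos: [0.5187, -0.0891, 0.2281]
tool_rot: [[-0.995, -0.001, -0.101], [0.101, -0.0, -0.995], [0.001, -1.0, 0.0]]
force: [-0.3, -0.1, 0.3]
opening: 0.0149
```

```bash
python3 -c "
from h import *
for i in range(3):
  env.read_camera('wrist')
  s=env.get_state();print(s['t'],s['eef_pos'],s['force'],s['wrist_torque'],s['opening'])
print(s['tool_rot'])
"
```

```text
10.6 [ 0.5187 -0.0891  0.2282] [ 0.075   0.4075 -0.8734] [-0.0382  0.1955 -0.0193] 0.01470947345516408
10.65 [ 0.5189 -0.0891  0.2285] [ 0.6488  0.3755 -0.6298] [-0.0431  0.1714 -0.0164] 0.014673670238945124
10.7 [ 0.519  -0.0892  0.2288] [-0.424   0.5971 -0.7369] [-0.0039  0.1494 -0.0213] 0.014788355141710145
[[-0.9949  0.0001 -0.1012]
 [ 0.1012 -0.0001 -0.9949]
 [-0.0001 -1.      0.    ]]
```

No contact yet. I'll descend slowly, about 10 mm.

Emit:
{"name": "arm_command", "arguments": {"commands": [[[0,0,0],[0,0.006,0],1],[[0,0,0],[0,0.012,0],1],[[0,0,0],[0,0.018,0],1],[[0,0,0],[0,0.024,0],1],[[0,0,0],[0,0.03,0],1],[[0,0,0],[0,0.035,0],1],[[0,0,0],[0,0.04,0],1],[[0,0,0],[0,0.04,0],1]]}}

```text
t: 11.7
eef_pos: [0.5189, -0.0891, 0.2186]
tool_rot: [[-0.995, -0.0, -0.101], [0.101, -0.0, -0.995], [0.0, -1.0, 0.0]]
force: [-0.9, 0.3, 0.1]
opening: 0.0148
```

Emit:
{"name": "arm_command", "arguments": {"commands": [[[0,0,0],[0,0.002,0],1],[[0,0,0],[0,0.004,0],1],[[0,0,0],[0,0.006,0],1],[[0,0,0],[0,0.008,0],1],[[0,0,0],[0,0.01,0],1],[[0,0,0],[0,0.012,0],1],[[0,0,0],[0,0.012,0],1],[[0,0,0],[0,0.012,0],1]]}}

```text
t: 12.7
eef_pos: [0.5189, -0.0891, 0.2157]
tool_rot: [[-0.995, 0.0, -0.101], [0.101, 0.0, -0.995], [0.0, -1.0, -0.0]]
force: [-0.6, 0.1, -0.4]
opening: 0.0148
```

Emit:
{"name": "arm_command", "arguments": {"commands": [[[0,0,0],[0,0.002,0],1],[[0,0,0],[0,0.004,0],1],[[0,0,0],[0,0.006,0],1],[[0,0,0],[0,0.008,0],1],[[0,0,0],[0,0.008,0],1],[[0,0,0],[0,0.008,0],1],[[0,0,0],[0,0.008,0],1],[[0,0,0],[0,0.008,0],1]]}}

```text
t: 13.7
eef_pos: [0.5189, -0.0892, 0.2137]
tool_rot: [[-0.995, 0.0, -0.101], [0.101, -0.0, -0.995], [-0.0, -1.0, 0.0]]
force: [0.2, -1.2, -1.3]
opening: 0.0149
```

Emit:
{"name": "arm_command", "arguments": {"commands": [[[0,0,0],[0,0.002,0],1],[[0,0,0],[0,0.004,0],1],[[0,0,0],[0,0.006,0],1],[[0,0,0],[0,0.008,0],1],[[0,0,0],[0,0.008,0],1],[[0,0,0],[0,0.008,0],1],[[0,0,0],[0,0.008,0],1],[[0,0,0],[0,0.008,0],1]]}}

```text
t: 14.7
eef_pos: [0.5192, -0.0892, 0.2122]
tool_rot: [[-0.995, 0.001, -0.101], [0.101, 0.0, -0.995], [-0.001, -1.0, -0.0]]
force: [-0.5, 0.8, 6.0]
opening: 0.0148
```

There are 6 N of upward force at 55.5 mm depth, right where I predicted, with almost no side force. I'll press another 0.5 mm and check that it's steady.

Emit:
{"name": "arm_command", "arguments": {"commands": [[[0,0,0],[0,0.001,0],1],[[0,0,0],[0,0.002,0],1],[[0,0,0],[0,0.002,0],1],[[0,0,0],[0,0.002,0],1],[[0,0,0],[0,0.002,0],1],[[0,0,0],[0,0.002,0],1],[[0,0,0],[0,0.002,0],1],[[0,0,0],[0,0.002,0],1]]}}

```text
t: 15.7
eef_pos: [0.5193, -0.0892, 0.2119]
tool_rot: [[-0.995, 0.001, -0.101], [0.101, 0.0, -0.995], [-0.001, -1.0, -0.0]]
force: [-2.5, 0.5, 8.9]
opening: 0.015
```

```bash
python3 -c "
from h import *
for i in range(4):
  im=env.read_camera('wrist')
  s=env.get_state();print(s['t'],s['eef_pos'],s['force'],s['wrist_torque'],s['opening'])
print(s['tool_rot']);im=snap('wrist','w5.png')
"
```

```text
15.75 [ 0.5193 -0.0892  0.2119] [-2.1924  0.4288  9.7589] [ 0.0084  0.763  -0.0632] 0.014828345544448585
15.8 [ 0.5193 -0.0892  0.2119] [-2.3321 -0.1914  9.005 ] [-0.0211  0.7137 -0.051 ] 0.014801341405853131
15.85 [ 0.5193 -0.0893  0.2119] [-2.8671  0.7197  9.1354] [ 0.0224  0.763  -0.003 ] 0.014979868904864885
15.9 [ 0.5193 -0.0893  0.2119] [-1.9207  0.4754  9.9324] [ 0.0391  0.7582 -0.0865] 0.015015351899893128
[[-0.9949  0.001  -0.1012]
 [ 0.1012  0.0003 -0.9949]
 [-0.001  -1.     -0.0004]]
```

View pics/w5.png

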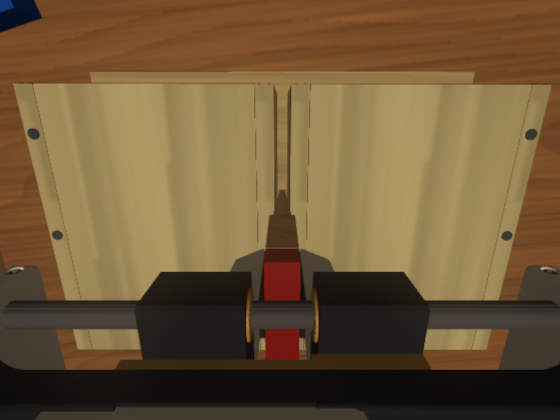

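The blade fills the gap's width at about (283,190–215) and sits upright. It hasn't slipped in the jaws, since the head and tip are at the same pixels as before. The push is steady at about 9.5 N, so I'm handing it in.

```bash
python3 -c "
from h import *
print(env.job_done());s=env.get_state();print(s['t'],s['eef_pos'],s['force'],s['opening'])"
```

```text
the job is handed in; nothing more can be done
None
the job is handed in; nothing more can be done
```

The tapered blade is in the gap near the middle of the units' depth, and the arm is still holding it there with a light push. I took it from the rack, centred it over the gap with the wrist camera, and lowered it slowly until it turned snug. I handed it in at about 16 s of the 48 s allowed.

**Last checks before handing in:**
- **Push:** a steady 9–10 N upward reaction, against the 5–15 N you gave.
- **Depth:** the tip is about 56 mm below the lips, close to the snug depth I worked out from a measured gap of about 10.8 mm.
- **Upright:** tilt is under 0.1°, and the blade had not slipped in the jaws (opening still 15 mm).
- **Side force:** near zero across the gap, and about 2–3 N along it, which I left.

Two wrist views disagreed slightly on the gap width, 10.4 and 10.8 mm. The depth where it turned snug matched the wider figure. I couldn't read the state after handing in. I also took no final wide view, but the arm went near none of the other packers or bench items after lifting the blade out, and I felt no unexpected contact.

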